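# Show the edge mark of a ferrite plate to the inspection camera with the tilting mirror

## Robot

A 6-joint arm with a two-finger parallel gripper is mounted at the origin on the work surface. World frame = base frame: x ahead of the robot, y to its left, z up, the work surface at z = 0. Lengths are in m, angles in rad, forces in N, time in s.
With the tool pointing down it reaches from about 0.35 to 0.775 m from the base axis. Payload 5.5 kg.
Tool frame: the origin (TCP) lies between the finger pads; the fingertips stand env.nose_length ahead of it and the grasp point (between the pads) lies 8 mm behind it (env.nose_length is the distance from the TCP to the fingertips, in m); z points along the fingers, y is the direction in which the jaws open and shut (so a half turn about z gives the same grasp; the last joint's range is limited). The gripper opens to 85 mm and grips with 20 to 120 N. Pads are 22 mm wide; open, the fingers measure 114 mm over their backs; the gripper's body (76 mm by 85 mm) begins 54 mm behind the grasp point. The pads swing forward as they close: fully open they stand 13 mm farther back than shut.
Start: joints at [1.023, 0.313, 0.046, 1.304, 0, 1.431], TCP at [0.228, 0.528, 0.242] pointing down, gripper open.
Joint ranges: [-2.76, 2.76], [-0.86, 1.69], [-1.03, 1.26], [-2.2, 2.34], [-1.47, 1.5], [-3.14, 3.14]. Speed limits (rad/s): [2.57, 2.57, 3.14, 3.14, 3.14, 3.14].

## Interface

Orientations are given as a unit quaternion [w, x, y, z].
In Python, from workcell import env gives the robot as it stands. The module is installed in compiled form; this text tells all that it offers.
- The arm moves only by the shell command python3 -m creep 'ROWS' [FORCE]. ROWS is a JSON object of lists of equal length, an entry for each row: "hand": the finger opening in mm, from 0 to 85.4; "delta_pos": the shift along the tool's x, y, z scaled (see below), a list of three; "turn": the turn about the tool's z scaled (see below). In form: {"hand": [hand, ...], "delta_pos": [[dx, dy, dz], ...], "turn": [turn, ...]}. A call has exactly 5 rows; each row shifts and turns the commanded pose from where the row before left it, along the tool's axes as they then stand; what a row does not reach is not made up. The controller multiplies each number of a shift by 0.8 m and each number of a turn by 5 degrees. A row lasts 1/12 s, in which the tool goes at most 41.7 mm and 7.16 degrees, less where a joint would pass 70% of its speed; a pose out of reach is approached as far as the arm can. A call with a number of a shift or a turn outside -1 to 1 is refused whole. A call with a gripper value outside its range is refused whole. The fingers move at their own pace and stop on an object; FORCE is the grip in N (left out, the last holds). Time passes only in rows, so rows that do not move let the fingers close, or fill a call up. It gives the time, the measured TCP pose, the force and the opening at its end, in the units of the state.
- env.get_state(): the state, without advancing time (a new reading comes with each control period).
- env.read_camera(name): name is "scene" or "top" or "wrist"; returns a dict with "pixels" (384x512x3 uint8, red, green, blue), "depth" (384x512 float32, m along the optical axis (not along the pixel's ray), 0 where there is no reading), "fx", "fy", "cx", "cy" (pixels), "D" ([k1, k2, p1, p2, k3] as OpenCV has them; the pictures are not rectified), "origin" and "orientation" of the camera in the world. Camera axes: x right, y down, z forward; pixel columns grow to the right and rows downward; lengths in m; the calibration is good to about 2 mm. A picture is of the moment at which its call begins.
- env.hand_in(): hands the job in, once; it reports no verdict.
Trained networks look in the newest picture that a camera, given by its name, has taken for a name from the list of things; names that differ only in an ending like _2 or _b are one class to them, and where a whole thing is asked for, a point or a joint stands for the part that bears it (a point fixed in the world has none). Each returns a list of dicts, best first, with "score" (0 to 1); they miss things now and then, are a little off and sometimes report something else, mostly with a low value. They report only what shows in the picture. A call takes as long as a camera call. They do not tell look-alikes from the thing itself.
- env.find_in(camera, target): "location" ([row, column] in pixels, amid what is visible of it).
- env.pinpoint(camera, target): "location" ([row, column] in pixels: a listed point, or the origin of a listed thing).
The state is a dict: "clock": time; "joint_pos": joint angles; "qvel": joint speeds; "tau": joint torques, N m; "tcp_pos": TCP position; "orientation": TCP orientation; "wrist_force": force on the tool from outside, world axes, zero at the start; "ft_torque": the same for the moment, N m; "finger_gap": finger opening in m.
Only numpy, scipy, OpenCV 4.12 (cv2) and the standard library are available. Lean on these libraries where they do the work, as an engineer would, in place of code of your own. Each camera call takes 0.05 s, during which the arm holds its last target.

## Task

Take only the top ferrite plate off the stack in the blue tray and set it down gently, flat between the pins of the inspection stand's nest, with the paint mark on its edge facing the mirror, and let it go. Then take the mirror by the knob on its handle and tilt it up until the camera on the column sees the paint mark in the middle of the mirror. The mirror's pivot is slack and it drops back by itself, so finish while still holding the knob at that angle; leave the camera, the rest of the stack and everything else on the bench alone.

Things in the scene. Friction and masses are not known exactly. Their poses are not given: they have to be found in the camera images.
- plate: top plate of a stack of four equal dark grey ferrite plates, each 80 (x) x 50 (y) x 10 (z) mm, 0.19 kg. Origin: centre of its underside, z up. The stack stands on the 5 mm floor of a blue tray (300 x 240 mm, walls 28 mm high): this plate lies 35 to 45 mm above the bench. Its -x short edge, with the paint mark, faces the robot within about 40 degrees
- plate_mark (a point): white paint mark, 8 mm across, in the middle of the top plate's -x short edge: 40 mm to -x of the plate's origin and 5 mm above its underside. Same axes as the plate
- plate_b: second plate of the stack, directly under the top one, within 2 mm of being flush with it; same size and axes
- stand: inspection stand, fixed: dark base plate 420 x 120 x 12 mm. Origin on the bench under the mirror's pivot; x runs from mirror over nest to camera column, y along the pivot, z up. In its frame (mm): pivot and middle of the glass (0, 0, 70); nest seat (130, 0, 45); lens above (260, 0); column, 18 thick and 490 tall, at (315, 85); mirror's fork: two posts at y = +-39, 78 tall
- nest (a point): centre of the nest's flat seat, 45 mm above the bench, stand's axes. The plate lies with its long side along x, mark to -x. Eight pins, 6 mm thick, 7 mm above the seat, at x = +-45, y = +-17 and x = +-34, y = +-30 mm leave 2 mm of play on each side. At mid-length the nest is only 28 mm wide (y): fingers gripping the plate across its width have room down to 12 mm above the bench
- mirror (a joint): tilt of the mirror about the stand's y, rad. 0: parked, leaning back to the robot on its stop, the glass's normal in the stand's x-z plane, 60 degrees above +x. Grows as the knob is lifted up and forward, lowering the normal by as much; 1.047 is upright, 1.4 the end. No spring: its weight (0.13 kg, handle heavier) drops it back to 0 from any angle short of upright; lifting takes under 1 N
- knob (a point): centre of the mirror's knob: black cylinder 18 mm across, 16 mm long along the stand's y, pinched over its flat ends. It ends a handle that stands up from the mirror's upper edge, 65 mm from the pivot along the mirror's plane and 3 mm behind the glass. Parked, it is 58 mm from the pivot towards the robot, 100 mm above the bench. Frame turns with the mirror: x out of the glass, z along the handle
- glass (a point): middle of the mirror's glass, 52 mm wide (y) and 40 mm high, in a frame of 62 x 48 mm, on the pivot. x is the glass's normal
- lens (a point): centre of the lens front of the grey inspection camera on a side rod clamped to the column, looking down at the mirror; above (260, 0) mm of the stand, 160 to 430 mm above the bench, different every time. It sees the mark in the middle of the mirror when the glass's normal halves the angle between the directions from the middle of the glass to the lens and to the mark in the nest
- view (a point): not an object: the line along which the mirror, as it stands, throws the view of a mark lying in the nest. Origin at the pivot, x along the reflected line, y the stand's y. The camera sees the mark in the middle of the mirror when this x points at the lens. It turns 2 rad per rad of the mirror, downwards as the knob rises
- coil_a: small taped transformer, 30 x 26 x 27 mm, in the tray near the stack; a bystander, leave alone. Origin: centre of its underside
- coil_b: the same, in the tray; a bystander, leave alone. Origin: centre of its underside
- coil_c: the same, on the bench between the stand and the tray; a bystander, leave alone. Origin: centre of its underside
- jar: glass jar 72 mm across, 100 mm tall; a bystander, leave alone. Origin: centre of its underside
- tape_roll: roll of brown tape 92 mm across, 25 mm tall; a bystander, leave alone. Origin: centre of its underside
- dish: small bowl 70 mm across; a bystander, leave alone. Origin: centre of its underside
- glue_bottle: white bottle 44 mm across, 110 mm tall; a bystander, leave alone. Origin: centre of its underside
- tub: white tub 90 mm across, 120 mm tall; a bystander, leave alone. Origin: centre of its underside
Things that resemble listed ones, but are neither listed nor needed, are in the scene too. What is shaped like the plate but orange or turquoise is not meant.

How it is judged:
On the way, in this order (a step that is already met when the one before it is completed fails the run):
1. the top plate is lifted off the stack by itself (height (world z) of plate above 0.075 m and distance of plate_b from where it was at the start of the episode below 0.015 m and contact force between the fingers and plate above 0.5 N), for 0.1 s.
2. the plate lies flat between the nest's pins, mark towards the mirror, let go (x of plate_mark in the frame of nest between -0.045 and -0.035 m and y of plate_mark in the frame of nest between -0.007 and 0.007 m and z of plate_mark in the frame of nest between 0.002 and 0.008 m and angle between plate's own z axis and vertical below 0.06 rad and linear speed of plate below 0.02 m/s and contact force between the fingers and plate below 0.05 N), for 0.3 s.
3. the mirror, held by the fingers, shows the mark to the camera (z of lens in the frame of view between -0.03 and 0.03 m and x of lens in the frame of view above 0.1 m and velocity of joint mirror between -0.06 and 0.06 rad/s and contact force between the fingers and mirror above 0.2 N), for 0.3 s.
At the end, for the whole second after the job is handed in: Fingers hold the mirror still, the reflected line of view to the mark passing within 30 mm above or below the lens centre (about 0.04 rad of tilt); the plate lies flat on the seat between the pins, mark towards the mirror within 5 mm along and 7 mm across, at rest, untouched (all of step 2 and all of step 3); the arm keeps its last pose, push and grip.
It fails at once if a plate of the rest of the stack was dragged or lifted away (distance of plate_b from where it was at the start of the episode above 0.02 m).
It fails at once if the camera was knocked out of its place (distance of lens from where it was at the start of the episode above 0.01 m).
It fails at once if the plate was dropped or banged on the stand ((contact force between the fingers and plate below 0.02 N and linear speed of plate above 0.35 m/s) or contact force between plate and stand above 150 N).
It fails at once if a bystander was pushed about (distance of any of coil_a, coil_b, coil_c, jar, tape_roll, dish, glue_bottle, tub from where it was at the start of the episode above 0.03 m).
It also fails if it takes over 51 s, if anything falls off the work surface, if the arm or the gripper's body presses on something with over 40 N, if the wrist force passes 120 N, or if a joint passes its speed limit or range.

## Working session

There is one attempt and no reset: what is moved stays moved. The work goes in short steps, Python scripts to look and compute and a shell command to move; the robot and the scene stay as the last step left them, time stands still between calls to the robot, and variables do not carry over. Pictures are saved under pics/ and viewed, and the job is handed in when it is done.

```bash
mkdir -p pics; cat > h.py <<'E'
import numpy as np, cv2
from scipy.spatial.transform import Rotation as R
from workcell import env
def rot(q): return R.from_quat([q[1],q[2],q[3],q[0]]).as_matrix()
def cam(n):
    return env.read_camera(n)
def save(c,name): cv2.imwrite('pics/'+name+'.png',c['pixels'][:,:,::-1])
def K(c): return np.array([[c['fx'],0,c['cx']],[0,c['fy'],c['cy']],[0,0,1.]])
def ray(c,rc):
    p=cv2.undistortPoints(np.array([[[rc[1],rc[0]]]],float),K(c),np.array(c['D'],float))[0,0]
    return rot(c['orientation'])@np.array([p[0],p[1],1.])
def at_z(c,rc,z):
    d=ray(c,rc);o=np.array(c['origin']);return o+d*(z-o[2])/d[2]
def at_depth(c,rc):
    d=c['depth'][int(round(rc[0])),int(round(rc[1]))]
    return np.array(c['origin'])+ray(c,rc)*d
def proj(c,P):
    Rm=rot(c['orientation']);rv=cv2.Rodrigues(Rm.T)[0];t=-Rm.T@np.array(c['origin'])
    p=cv2.projectPoints(np.array(P,float).reshape(-1,3),rv,t,K(c),np.array(c['D'],float))[0].reshape(-1,2)
    return p[:,::-1]
E
python3 - <<'E'
from h import *
s=env.get_state();print({k:np.round(v,3) for k,v in s.items()},env.nose_length)
for n in ['scene','top','wrist']:
    c=cam(n);save(c,n+'0');print(n,np.round(c['origin'],3),np.round(c['orientation'],3),c['fx'])
    for t in ['plate','plate_mark','nest','knob','lens','glass','stand','mirror']:
        for f in ('pinpoint','find_in'):
            try:
                for r in getattr(env,f)(n,t)[:3]:
                    if r['score']>.3: print(t,f,np.round(r['location'],1),round(r['score'],2),np.round(at_depth(c,r['location']),3))
            except Exception as e: print(t,f,str(e)[:60])
E
```

```text
{'clock': np.float64(0.0), 'joint_pos': array([ 1.023,  0.314,  0.045,  1.304, -0.   ,  1.431]), 'qvel': array([-0.   ,  0.   , -0.   ,  0.001, -0.001, -0.001]), 'tau': array([ 0.0000e+00, -4.8062e+01,  2.9853e+01,  1.9000e-02, -0.0000e+00,
        0.0000e+00]), 'tcp_pos': array([0.228, 0.527, 0.241]), 'orientation': array([-0.   ,  0.202,  0.979, -0.001]), 'wrist_force': array([-0.259,  0.389, -0.31 ]), 'ft_torque': array([-0.011, -0.05 ,  0.042]), 'finger_gap': np.float64(0.085)} 0.011
scene [1.212 0.559 1.023] [-0.152  0.425  0.834 -0.318] 423.97465166475973
plate pinpoint [245.2 425.8] 0.92 [0.382 0.535 0.009]
plate pinpoint [231.1 339.9] 0.61 [0.505 0.317 0.042]
plate pinpoint [235.9 334.6] 0.61 [0.528 0.313 0.042]
plate find_in [227.9 342.8] 0.94 [0.492 0.319 0.045]
plate find_in [244.8 426.3] 0.91 [0.381 0.536 0.01 ]
plate find_in [278.5 411.2] 0.8 [0.509 0.544 0.01 ]
plate_mark pinpoint [230.8 423. ] 0.7 [0.332 0.509 0.002]
plate_mark pinpoint [219.3 349.7] 0.67 [0.419 0.31  0.001]
plate_mark pinpoint [262.8 400.2] 0.57 [0.474 0.498 0.001]
plate_mark find_in [240.9 426.7] 0.9
[... 2261 characters left out ...]
73 [ 0.759 -0.068  0.011]
mirror pinpoint it knows: coil, dish, glass, glue_bottle, jar, knob, lens, n
mirror find_in [192.9 290.5] 0.58 [ 0.541 -0.052  0.07 ]
wrist [0.162 0.556 0.375] [0.119 0.827 0.544 0.079] 264.45690613606706
plate pinpoint [310.3 327. ] 0.82 [0.494 0.534 0.011]
plate find_in [309.  325.3] 0.92 [0.491 0.533 0.01 ]
plate find_in [248.4 297.9] 0.7 [0.368 0.531 0.011]
plate_mark pinpoint [236.5 278. ] 0.75 [0.339 0.51  0.009]
plate_mark pinpoint [314.5 304.7] 0.72 [0.487 0.498 0.011]
plate_mark find_in [314.  324.6] 0.68 [0.5   0.528 0.01 ]
plate_mark find_in [249.1 297.9] 0.58 [0.37  0.531 0.01 ]
mirror pinpoint it knows: coil, dish, glass, glue_bottle, jar, knob, lens, n
```

View pics/scene0.png

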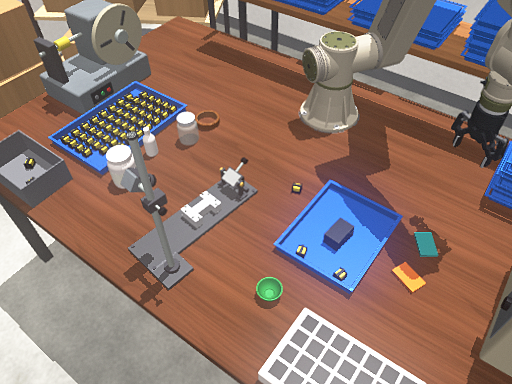

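View pics/top0.png

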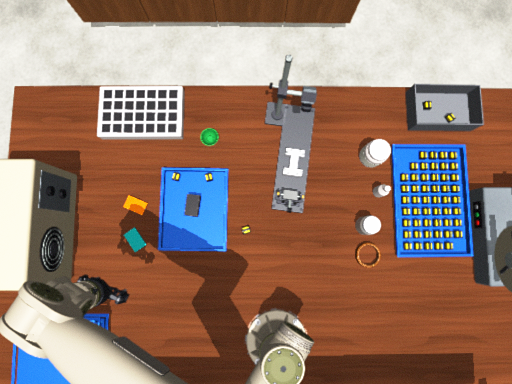

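View pics/wrist0.png

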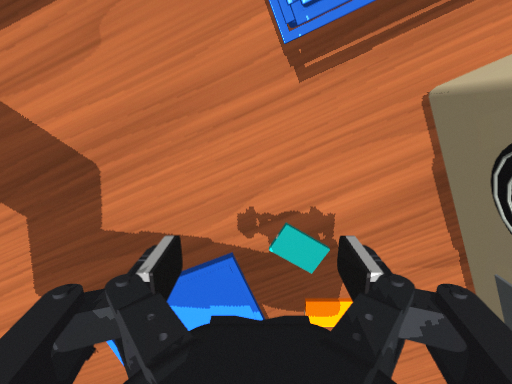

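```bash
cat >> h.py <<'E'
def cloud(c):
    h,w=c['depth'].shape
    uv=np.stack(np.meshgrid(np.arange(w),np.arange(h)),-1).reshape(-1,1,2).astype(float)
    p=cv2.undistortPoints(uv,K(c),np.array(c['D'],float)).reshape(-1,2)
    d=c['depth'].reshape(-1,1)
    P=np.hstack([p*d,d])@rot(c['orientation']).T+np.array(c['origin'])
    P[d[:,0]<=0]=np.nan
    return P.reshape(h,w,3)
def rect(P):
    r=cv2.minAreaRect((P[:,:2]*1000).astype(np.float32));return np.round(r[0],1),np.round(r[1],1),round(r[2],1)
E
python3 - <<'E'
from h import *
for n in ['scene','top']:
    c=cam(n);P=cloud(c).reshape(-1,3);C=c['pixels'].reshape(-1,3).astype(int)
    m=(abs(P[:,0]-.505)<.08)&(abs(P[:,1]-.305)<.08)&(P[:,2]>.035)&(P[:,2]<.06)
    print(n,'stack',m.sum(),rect(P[m]),np.median(P[m],0))
    m=(P[:,0]>.45)&(P[:,0]<.9)&(P[:,1]>-.2)&(P[:,1]<.05)&(P[:,2]>.006)&(P[:,2]<.018)
    print('base',m.sum(),rect(P[m]),np.median(P[m],0))
    m=(abs(P[:,0]-.66)<.08)&(abs(P[:,1]+.07)<.06)&(P[:,2]>.035)&(P[:,2]<.06)
    print('nest',m.sum(),rect(P[m]),np.median(P[m],0))
    m=(P[:,0]>.7)&(P[:,0]<.9)&(abs(P[:,1]+.09)<.09)&(P[:,2]>.15)
    print('camcol',m.sum(),np.round(np.percentile(P[m],[2,50,98],axis=0),3))
    for t in ['plate','lens','nest','knob','coil','tape_roll','jar','glue_bottle','tub','dish']:
        for r in env.pinpoint(n,t)[:3]: print(t,np.round(r['location']),round(r['score'],2),np.round(at_depth(c,r['location']),3))
    im=c['pixels']
    a={'scene':(140,300,100,360),'top':(80,220,150,320)}[n]
    z=cv2.resize(im[a[0]:a[1],a[2]:a[3],::-1],None,fx=3,fy=3,interpolation=cv2.INTER_CUBIC);cv2.imwrite(f'pics/{n}z.png',z)
E
```

```text
scene stack 436 (array([501.5, 312.7]), array([50.1, 83.7]), 83.5) [0.50600524 0.31284388 0.04299767]
base 3604 (array([687.7, -71.2]), array([442.1, 213.9]), 5.9) [ 0.76504602 -0.05483804  0.01163578]
nest 519 (array([664.5, -66.6]), array([ 70.4, 104.7]), 81.2) [ 0.66818899 -0.06513669  0.04450415]
camcol 1386 [[ 0.796 -0.109  0.167]
 [ 0.86  -0.008  0.309]
 [ 0.877 -0.     0.491]]
plate [244. 429.] 0.97 [0.37  0.541 0.008]
plate [231. 340.] 0.88 [0.504 0.316 0.042]
plate [279. 411.] 0.57 [0.511 0.545 0.009]
lens [180. 153.] 0.71 [ 0.799 -0.07   0.273]
nest [202. 201.] 0.97 [ 0.656 -0.075  0.049]
knob [160. 245.] 0.56 [ 0.482 -0.035  0.106]
coil [278. 339.] 0.64 [0.63  0.385 0.024]
coil [254. 304.] 0.59 [0.608 0.264 0.005]
coil [188. 294.] 0.5 [0.423 0.111 0.018]
tape_roll [122. 205.] 0.55 [ 0.32  -0.356  0.   ]
jar [188. 296.] 0.71 [0.417 0.116 0.016]
jar [139. 188.] 0.68 [ 0.452 -0.315  0.03 ]
jar [237. 340.] 0.24 [0.526 0.327 0.046]
glue_bottle [232. 342.] 0.3 [0.507 0.324 0.047]
glue_bottle [255. 302.] 0.24 [0.622 0.265 0.021]
tub [178. 128.] 0.8 [ 0.848 -0.093  0.309]
tub [251
[... 562 characters left out ...]
] 0.53 [0.508 0.311 0.052]
lens [110. 302.] 0.69 [ 0.789 -0.071  0.271]
lens [190. 289.] 0.28 [ 0.551 -0.048  0.061]
nest [163. 292.] 0.81 [ 0.659 -0.061  0.042]
nest [211. 291.] 0.68 [ 0.478 -0.059  0.012]
knob [208. 290.] 0.73 [ 0.484 -0.044  0.106]
coil [212. 192.] 0.55 [0.471 0.311 0.048]
coil [229. 246.] 0.49 [0.411 0.111 0.029]
coil [178. 207.] 0.45 [0.603 0.259 0.03 ]
tape_roll [193. 292.] 0.71 [ 0.54  -0.057  0.065]
tape_roll [255. 367.] 0.49 [ 0.309 -0.347 -0.001]
jar [226. 366.] 0.92 [ 0.419 -0.32   0.097]
glue_bottle [194. 376.] 0.68 [ 0.541 -0.38   0.032]
tub [233. 246.] 0.74 [0.396 0.113 0.006]
tub [154. 369.] 0.57 [ 0.68  -0.335  0.11 ]
dish [140. 211.] 0.49 [0.754 0.252 0.007]
```

View pics/scenez.png

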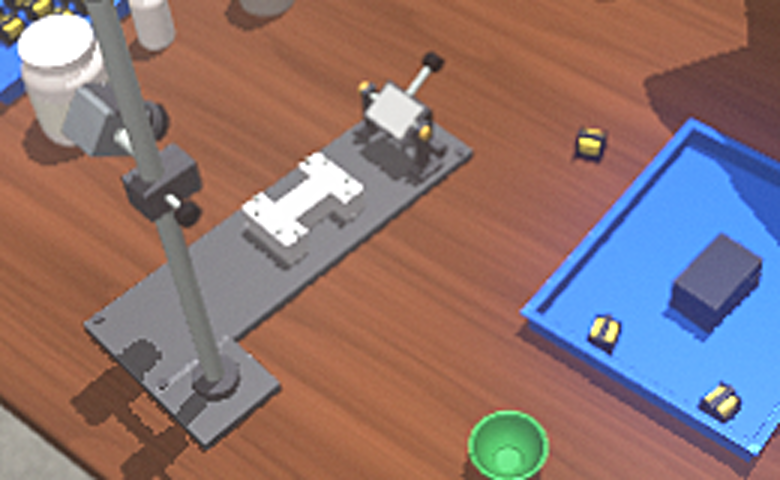

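View pics/topz.png

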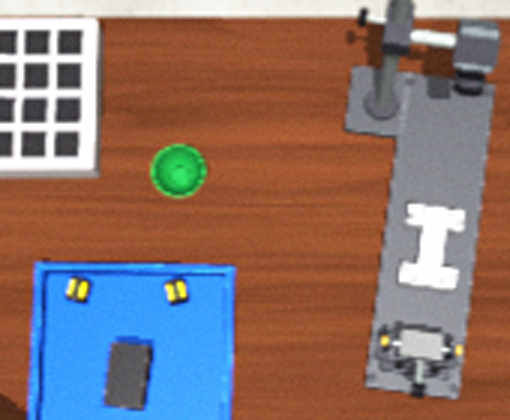

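```bash
python3 -m creep '{"hand":[85,85,85,85,85],"delta_pos":[[-0.046,-0.012,0],[-0.046,-0.012,0],[-0.046,-0.012,0],[-0.046,-0.012,0],[-0.046,-0.012,0]],"turn":[0,0,0,0,0]}'
python3 -m creep '{"hand":[85,85,85,85,85],"delta_pos":[[-0.046,-0.012,0],[-0.046,-0.012,0],[-0.046,-0.012,0],[-0.046,-0.012,0],[0,0,0]],"turn":[0,0,0,0,-1]}'
python3 -m creep '{"hand":[85,60,60,60,60],"delta_pos":[[0,0,0],[0,0,0],[0,0,0],[0,0,0],[0,0,0]],"turn":[-1,-1,-0.4,0,0]}'
cat >> h.py <<'E'
def plan(p=None,yaw=None):
    """p target TCP, yaw of tool-y's plate (deg, plate x yaw)"""
    s=env.get_state();Rm=rot(s['orientation']);t=np.array(s['tcp_pos'])
    y=Rm[:,1];ty=np.degrees(np.arctan2(y[1],y[0]))
    print('tcp',np.round(t,4),'toolx',np.round(Rm[:,0],3),'tool y->platex yaw',round(ty-90,2),'gap',round(float(s['finger_gap']),4),'F',np.round(s['wrist_force'],1),'t',round(float(s['clock']),2))
    if p is not None:
        d=Rm.T@(np.array(p)-t);print('units',np.round(d/.8,4),'m',np.round(d,4))
    if yaw is not None: print('turn units',round(-(yaw-(ty-90))/5,3))
E
python3 - <<'E'
from h import *
plan([.5,.313,.2],-6.5);print(env.nose_length)
c=cam('wrist');save(c,'w1')
P=cloud(c);m=(P[...,2]>.037)&(P[...,2]<.06)&(abs(P[...,0]-.5)<.07)&(abs(P[...,1]-.313)<.07)
print(m.sum(),rect(P[m]),np.nanmedian(P[m],0))
E
```

```text
clock: 3.92
tcp_pos: [0.379, 0.4098, 0.2425]
orientation: [0.0, 0.202, 0.979, 0.0]
wrist_force: [0.3, 0.4, -0.1]
finger_gap: 0.0848
clock: 4.33
tcp_pos: [0.5031, 0.313, 0.2418]
orientation: [0.001, 0.163, 0.987, -0.0]
wrist_force: [-0.4, 1.4, -0.3]
finger_gap: 0.0849
clock: 4.75
tcp_pos: [0.4979, 0.3172, 0.2423]
orientation: [0.0, 0.056, 0.998, 0.0]
wrist_force: [0.3, -0.5, 0.5]
finger_gap: 0.0599
tcp [0.4979 0.3172 0.2423] toolx [-0.994  0.112 -0.   ] tool y->platex yaw -6.44 gap 0.0599 F [ 0.3 -0.5  0.5] t 4.75
units [-0.0032 -0.0049  0.0529] m [-0.0026 -0.0039  0.0423]
turn units 0.012
0.011
2413 (array([498. , 313.2]), array([49.8, 79.4]), 84.1) [0.49591868 0.3135447  0.04448264]
```

View pics/w1.png

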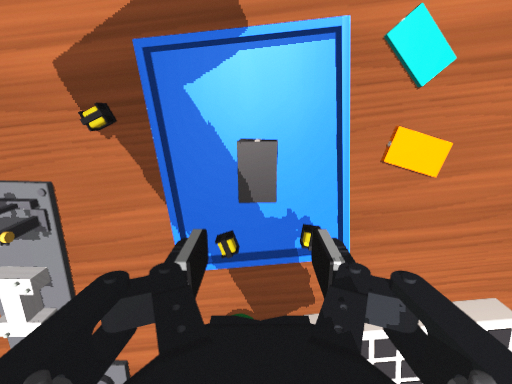

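```bash
python3 - <<'E'
from h import *
c=cam('wrist');P=cloud(c);s=env.get_state();Rm=rot(s['orientation']);t=np.array(s['tcp_pos'])
T=(P-t)@Rm
for a,b in((150,225),(300,370)):
    q=T[200:320,a:b].reshape(-1,3);q=q[np.abs(q[:,2])<.05]
    print(len(q),np.round(np.nanpercentile(q,[1,50,99],axis=0),4))
    print(np.round(q[np.argsort(-q[:,2])[:6]],4))
plan([.498,.313,.1],-6)
E
```

```text
2411 [[-0.0107 -0.0438 -0.0495]
 [ 0.0097 -0.0332 -0.028 ]
 [ 0.0129 -0.0292  0.0027]]
[[-0.0087 -0.0309  0.0062]
 [-0.0093 -0.0309  0.0061]
 [ 0.0015 -0.0307  0.0053]
 [ 0.0028 -0.0306  0.0052]
 [ 0.0022 -0.0307  0.0051]
 [-0.0091 -0.0306  0.0046]]
2404 [[-0.0109  0.0279 -0.0494]
 [ 0.0097  0.0318 -0.0277]
 [ 0.0129  0.0425  0.0032]]
[[ 0.0027  0.0294  0.0055]
 [-0.0087  0.0294  0.0052]
 [-0.0041  0.0297  0.0051]
 [-0.0074  0.0293  0.0051]
 [ 0.0022  0.0294  0.0051]
 [-0.0079  0.0294  0.005 ]]
tcp [0.4978 0.3173 0.2423] toolx [-0.994  0.112 -0.   ] tool y->platex yaw -6.41 gap 0.06 F [-0.3  0.4 -0.2] t 4.85
units [-0.0009 -0.0053  0.1779] m [-0.0007 -0.0043  0.1423]
turn units -0.082
```

```bash
python3 -m creep '{"hand":[60,60,60,60,60],"delta_pos":[[-0.001,-0.005,0.05],[0,0,0.05],[0,0,0.05],[0,0,0.05],[0,0,0]],"turn":[0,0,0,0,0]}' 
python3 - <<'E'
from h import *
c=cam('wrist');save(c,'w2')
P=cloud(c);m=(P[...,2]>.037)&(P[...,2]<.055)&(abs(P[...,0]-.5)<.07)&(abs(P[...,1]-.313)<.07)
print(m.sum(),rect(P[m]),np.nanmedian(P[m],0))
plan([.498,.313,.0455],-6)
E
```

```text
clock: 5.27
tcp_pos: [0.4925, 0.3107, 0.0745]
orientation: [-0.006, 0.056, 0.998, -0.003]
wrist_force: [-2.0, -0.7, -0.8]
finger_gap: 0.0598
8355 (array([498.7, 313.2]), array([50.1, 80.5]), 84.0) [0.49427187 0.31357817 0.04460335]
tcp [0.4944 0.3116 0.0784] toolx [-0.994  0.111  0.008] tool y->platex yaw -6.38 gap 0.0598 F [ 0.5 -0.5  0.9] t 5.32
units [-0.0046  0.0024  0.0411] m [-0.0037  0.0019  0.0329]
turn units -0.076
```

View pics/w2.png

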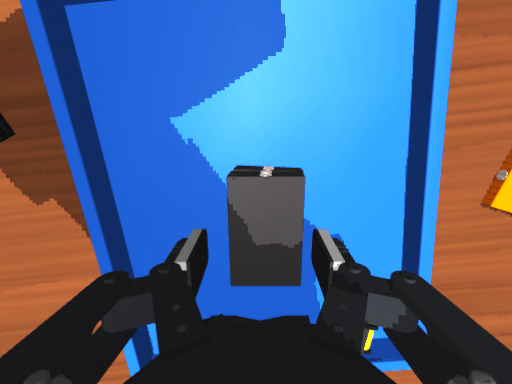

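```bash
python3 -m creep '{"hand":[60,60,60,60,60],"delta_pos":[[0,0,0.012],[0,0,0.008],[0,0,0],[0,0,0],[0,0,0]],"turn":[0,0,0,0,0]}' 
python3 - <<'E'
from h import *
plan([.4985,.3132,.0455],-6)
E
```

```text
clock: 5.73
tcp_pos: [0.4992, 0.3136, 0.0679]
orientation: [0.001, 0.056, 0.998, 0.001]
wrist_force: [0.4, 0.0, -0.2]
finger_gap: 0.0599
tcp [0.4992 0.3136 0.0679] toolx [-0.994  0.111 -0.002] tool y->platex yaw -6.37 gap 0.0599 F [ 0.4  0.  -0.2] t 5.73
units [ 0.0009 -0.0007  0.028 ] m [ 0.0007 -0.0006  0.0224]
turn units -0.073
```

```bash
python3 -m creep '{"hand":[60,60,60,60,60],"delta_pos":[[0,0,0.01],[0,0,0.009],[0,0,0.008],[0,0,0],[0,0,0]],"turn":[-0.07,0,0,0,0]}' 
python3 - <<'E'
from h import *
plan([.4985,.3132,.0455],-6)
c=cam('wrist');save(c,'w3')
P=cloud(c);m=(P[...,2]>.037)&(P[...,2]<.055)&(abs(P[...,0]-.5)<.05)&(abs(P[...,1]-.313)<.027)
print(m.sum(),rect(P[m]),np.nanmedian(P[m],0))
s=env.get_state();Rm=rot(s['orientation']);t=np.array(s['tcp_pos'])
for a,b in((150,225),(300,370)):
    q=P[200:320,a:b].reshape(-1,3);T=(q-t)@Rm;k=(abs(T[:,1])>.027)&(abs(T[:,1])<.034)&(T[:,2]>-.02)&(T[:,2]<.02)
    print(np.round(T[k][np.argsort(-T[k][:,2])[:4]],4))
E
```

```text
clock: 6.15
tcp_pos: [0.4975, 0.3128, 0.0437]
orientation: [-0.001, 0.052, 0.999, -0.0]
wrist_force: [-0.9, -0.6, 0.1]
finger_gap: 0.0601
tcp [0.4975 0.3128 0.0437] toolx [-0.994  0.105  0.002] tool y->platex yaw -6.01 gap 0.0601 F [-0.9 -0.6  0.1] t 6.15
units [-0.0012  0.0006 -0.0022] m [-0.001   0.0005 -0.0018]
turn units -0.003
11928 (array([499. , 313.2]), array([50.1, 81.3]), 84.1) [0.49362801 0.31345732 0.04461357]
[[-0.0072 -0.0308  0.0059]
 [ 0.0031 -0.0309  0.0059]
 [ 0.0006 -0.031   0.0058]
 [-0.0083 -0.0308  0.0056]]
[[ 0.0029  0.0294  0.0064]
 [-0.0072  0.0293  0.0061]
 [-0.0091  0.0294  0.006 ]
 [ 0.0022  0.0292  0.0053]]
```

View pics/w3.png

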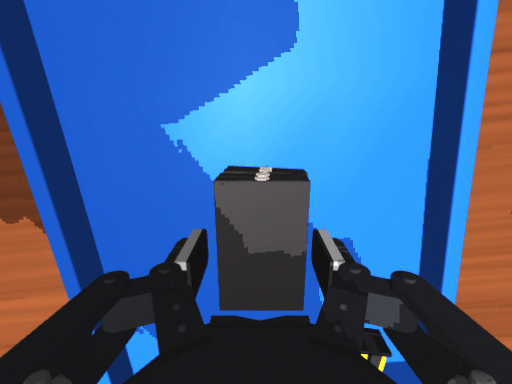

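```bash
python3 -m creep '{"hand":[60,60,55,53,53],"delta_pos":[[0,0,0],[0,0,0],[0,0,0],[0,0,0],[0,0,0]],"turn":[0,0,0,0,0]}' 40
python3 - <<'E'
from h import *
plan([.4985,.3132,.0455],-6)
E
```

```text
clock: 6.62
tcp_pos: [0.4983, 0.3132, 0.0449]
orientation: [0.0, 0.052, 0.999, 0.0]
wrist_force: [0.4, 0.1, 0.1]
finger_gap: 0.0533
tcp [0.4983 0.3132 0.0449] toolx [-0.994  0.105 -0.   ] tool y->platex yaw -6.01 gap 0.0533 F [0.4 0.1 0.1] t 6.62
units [-0.0002  0.     -0.0007] m [-0.0002  0.     -0.0006]
turn units -0.003
```

```bash
python3 -m creep '{"hand":[53,40,40,40,40],"delta_pos":[[0,0,-0.0012],[0,0,0],[0,0,0],[0,0,0],[0,0,0]],"turn":[0,0,0,0,0]}' 40
python3 -m creep '{"hand":[40,40,40,40,40],"delta_pos":[[0,0,-0.002],[0,0,-0.004],[0,0,-0.008],[0,0,-0.012],[0,0,-0.012]],"turn":[0,0,0,0,0]}' 40
python3 - <<'E'
from h import *
plan([.4985,.3132,.0455],-6)
c=cam('wrist');save(c,'w4')
c=cam('scene');z=cv2.resize(c['pixels'][160:300,260:420,::-1],None,fx=4,fy=4,interpolation=cv2.INTER_CUBIC);cv2.imwrite(f'pics/s4.png',z)
E
```

```text
clock: 7.03
tcp_pos: [0.4985, 0.3133, 0.0463]
orientation: [0.0, 0.052, 0.999, 0.0]
wrist_force: [-0.5, -0.2, 5.3]
finger_gap: 0.0482
clock: 7.45
tcp_pos: [0.4979, 0.313, 0.0766]
orientation: [-0.0, 0.052, 0.999, -0.0]
wrist_force: [0.3, -0.0, -2.0]
finger_gap: 0.0487
tcp [0.4979 0.313  0.0766] toolx [-0.994  0.105  0.001] tool y->platex yaw -6.02 gap 0.0487 F [ 0.3 -0.  -2. ] t 7.45
units [-0.0007  0.0003  0.0389] m [-0.0006  0.0002  0.0311]
turn units -0.003
```

View pics/w4.png

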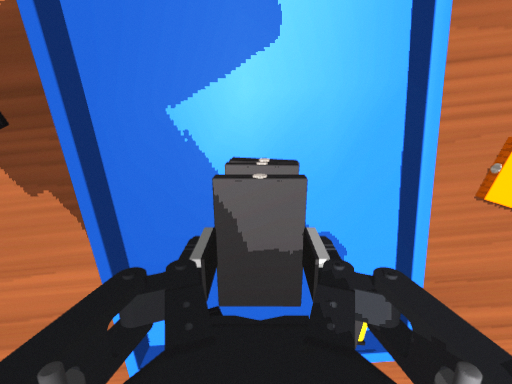

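View pics/s4.png

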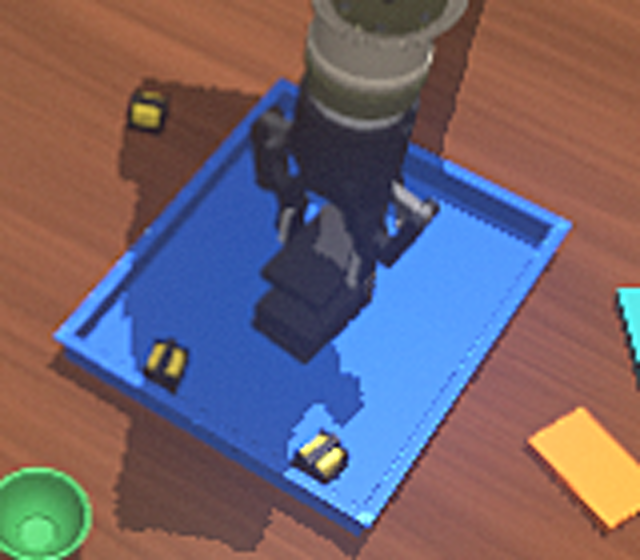

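```bash
python3 -m creep '{"hand":[40,40,40,40,40],"delta_pos":[[0,0,-0.04],[0,0,-0.05],[0,0,-0.05],[-0.01,-0.012,-0.02],[-0.025,-0.03,0]],"turn":[0,0,0,0,0]}' 40
python3 -m creep '{"hand":[40,40,40,40,40],"delta_pos":[[-0.03,-0.038,0],[-0.03,-0.038,0],[-0.03,-0.038,0],[-0.03,-0.038,0],[-0.03,-0.038,0]],"turn":[0,0,0,0,0]}' 40
python3 -m creep '{"hand":[40,40,40,40,40],"delta_pos":[[-0.03,-0.038,0],[-0.02,-0.025,0],[-0.01,-0.01,0],[0,0,0],[0,0,0]],"turn":[0,0,0,0,0]}' 40
python3 - <<'E'
from h import *
plan([.664,-.066,.12],-8)
c=cam('wrist');save(c,'w5')
P=cloud(c);m=(P[...,2]>.038)&(P[...,2]<.054)&(abs(P[...,0]-.664)<.08)&(abs(P[...,1]+.066)<.06)
print(m.sum(),rect(P[m]),np.nanmedian(P[m],0))
E
```

```text
clock: 7.97
tcp_pos: [0.5238, 0.28, 0.2104]
orientation: [0.004, 0.05, 0.999, 0.003]
wrist_force: [1.8, -0.3, -1.9]
finger_gap: 0.0485
clock: 8.38
tcp_pos: [0.6266, 0.1114, 0.2043]
orientation: [0.0, 0.052, 0.999, 0.0]
wrist_force: [0.8, -0.1, -2.3]
finger_gap: 0.0484
clock: 8.8
tcp_pos: [0.6673, 0.0499, 0.2036]
orientation: [-0.001, 0.053, 0.999, 0.0]
wrist_force: [0.0, 0.1, -2.7]
finger_gap: 0.0483
tcp [0.6673 0.0499 0.2036] toolx [-0.994  0.106  0.001] tool y->platex yaw -6.07 gap 0.0483 F [ 0.   0.1 -2.7] t 8.8
units [-0.0113 -0.1446  0.1044] m [-0.0091 -0.1157  0.0835]
turn units 0.387
4062 (array([662.8, -68.6]), array([ 70.6, 103.2]), 82.4) [ 0.65628208 -0.06685755  0.04557279]
```

View pics/w5.png

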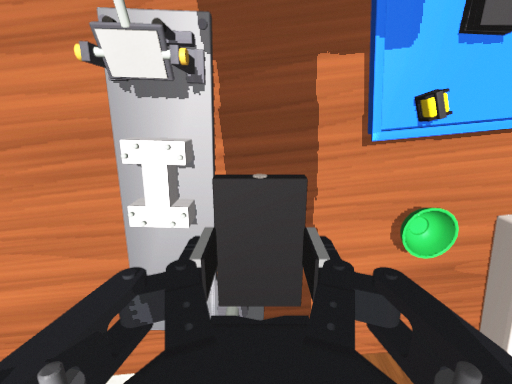

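```bash
python3 -m creep '{"hand":[40,40,40,40,40],"delta_pos":[[-0.001,-0.02,0.03],[-0.001,-0.03,0.035],[0,-0.01,0.025],[0,0,0],[0,0,0]],"turn":[0.3,0,0,0,0]}' 40
python3 - <<'E'
from h import *
plan([.6625,-.068,.12],-7.6)
c=cam('wrist');save(c,'w6')
P=cloud(c);print('plate-in-hand tcp frame')
s=env.get_state();Rm=rot(s['orientation']);t=np.array(s['tcp_pos']);T=(P-t)@Rm
m=(T[...,2]>-.006)&(T[...,2]<.004)&(abs(T[...,0])<.055)&(abs(T[...,1])<.0235);print(m.sum(),rect(T[m]),np.nanmedian(T[m],0))
for lo in (.038,.0435):
    m=(P[...,2]>lo)&(P[...,2]<.0475)&(abs(P[...,0]-.664)<.07)&(abs(P[...,1]+.066)<.05)
    print(m.sum(),rect(P[m]),np.nanmedian(P[m],0))
np.save('w6.npy',P)
E
```

```text
clock: 9.27
tcp_pos: [0.6616, 0.0038, 0.1314]
orientation: [-0.002, 0.065, 0.998, 0.0]
wrist_force: [-0.1, 0.1, -1.8]
finger_gap: 0.0484
tcp [0.6616 0.0038 0.1314] toolx [-0.992  0.13   0.003] tool y->platex yaw -7.45 gap 0.0484 F [-0.1  0.1 -1.8] t 9.27
units [-0.0128 -0.0888  0.0141] m [-0.0102 -0.071   0.0113]
turn units 0.031
plate-in-hand tcp frame
9677 (array([ 0.6, -0. ]), array([47. , 80.6]), 90.0) [0.00510256 0.00039079 0.00322864]
5220 (array([662.3, -68.5]), array([ 70.1, 102.3]), 82.3) [ 0.64268588 -0.07007984  0.04556685]
4971 (array([662.4, -68.5]), array([ 70.1, 102.1]), 82.3) [ 0.64234215 -0.07044257  0.04560479]
```

View pics/w6.png

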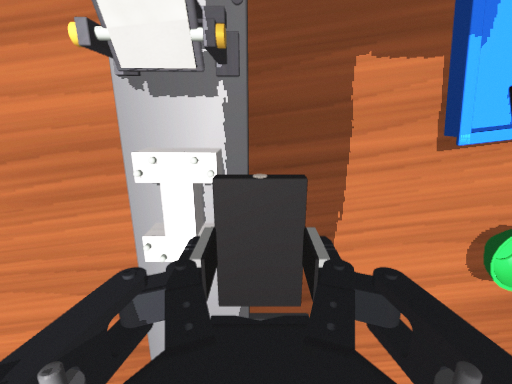

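```bash
python3 - <<'E'
from h import *
P=np.load('w6.npy')
m=(P[...,2]>.0485)&(P[...,2]<.056)&(abs(P[...,0]-.664)<.07)&(abs(P[...,1]+.066)<.045)
n,l,st,ce=cv2.connectedComponentsWithStats(m.astype(np.uint8))
c,yaw=np.array([.6624,-.0685]),np.radians(-7.7)
R2=np.array([[np.cos(yaw),-np.sin(yaw)],[np.sin(yaw),np.cos(yaw)]])
ex=np.array([[a*45,b*17] for a in(-1,1) for b in(-1,1)]+[[a*34,b*30] for a in(-1,1) for b in(-1,1)])/1e3
A=[];B=[]
for i in range(1,n):
    if st[i,4]<6: continue
    q=P[l==i];q=q[q[:,2]>.0505]
    if len(q)<4: continue
    mm=(q[:,:2].min(0)+q[:,:2].max(0))/2
    loc=(mm-c)@R2;j=np.argmin(np.linalg.norm(ex-loc,axis=1));print(np.round(ce[i]),st[i,4],np.round(loc*1e3,1),ex[j]*1e3,np.round(q[:,2].max(),4))
    if np.linalg.norm(ex[j]-loc)<.006:A.append(ex[j]);B.append(mm)
A=np.array(A);B=np.array(B)
a0,b0=A.mean(0),B.mean(0);U,S,V=np.linalg.svd((A-a0).T@(B-b0));Rr=(U@V).T
print('center',b0-Rr@a0,'yaw',np.degrees(np.arctan2(Rr[1,0],Rr[0,0])))
E
```

```text
[151. 160.] 48 [-45.2 -16.6] [-45. -17.] 0.0538
[193. 160.] 48 [-45.3  17. ] [-45.  17.] 0.0533
[137. 173.] 49 [-34.3 -29.4] [-34. -30.] 0.0535
[210. 173.] 42 [-34.4  29.9] [-34.  30.] 0.0532
[147. 248.] 43 [ 34.4 -29.3] [ 34. -30.] 0.0536
[162. 259.] 37 [ 44.8 -16.8] [ 45. -17.] 0.0533
center [ 0.66224957 -0.0681327 ] yaw -7.482423861592833
```

```bash
python3 -m creep '{"hand":[40,40,40,40,40],"delta_pos":[[-0.004,-0.025,0],[-0.004,-0.035,0],[-0.004,-0.025,0],[0,0,0.02],[0,0,0.01]],"turn":[0,0,0,0,0]}' 40
python3 -m creep '{"hand":[40,40,40,40,40],"delta_pos":[[0,0,0],[0,0,0],[0,0,0],[0,0,0],[0,0,0]],"turn":[0,0,0,0,0]}' 40
python3 - <<'E'
from h import *
plan([.6629,-.0684,.08],-7.5)
E
```

```text
clock: 9.73
tcp_pos: [0.6655, -0.0665, 0.1101]
orientation: [0.002, 0.066, 0.998, -0.0]
wrist_force: [-0.7, 0.4, -2.6]
finger_gap: 0.0487
clock: 10.15
tcp_pos: [0.6644, -0.0659, 0.1089]
orientation: [0.001, 0.065, 0.998, -0.0]
wrist_force: [0.1, -0.2, -2.4]
finger_gap: 0.0485
tcp [ 0.6644 -0.0659  0.1089] toolx [-0.992  0.13  -0.001] tool y->platex yaw -7.46 gap 0.0485 F [ 0.1 -0.2 -2.4] t 10.15
units [ 0.0015 -0.0034  0.0362] m [ 0.0012 -0.0027  0.0289]
turn units 0.009
```

```bash
python3 -m creep '{"hand":[40,40,40,40,40],"delta_pos":[[0.0015,-0.0034,0.012],[0,0,0.012],[0,0,0.012],[0,0,0],[0,0,0]],"turn":[0,0,0,0,0]}' 40
python3 -m creep '{"hand":[40,40,40,40,40],"delta_pos":[[0,0,0],[0,0,0],[0,0,0],[0,0,0],[0,0,0]],"turn":[0,0,0,0,0]}' 40
python3 - <<'E'
from h import *
plan([.6629,-.0684,.0563],-7.5)
c=cam('wrist');save(c,'w7')
c=cam('scene');z=cv2.resize(c['pixels'][130:270,120:300,::-1],None,fx=4,fy=4,interpolation=cv2.INTER_CUBIC);cv2.imwrite(f'pics/s7.png',z)
E
```

```text
clock: 10.57
tcp_pos: [0.6611, -0.0689, 0.0775]
orientation: [-0.002, 0.066, 0.998, 0.0]
wrist_force: [-0.4, -0.3, -1.0]
finger_gap: 0.0483
clock: 10.98
tcp_pos: [0.6626, -0.0691, 0.0797]
orientation: [0.0, 0.066, 0.998, -0.0]
wrist_force: [0.4, 0.2, -2.4]
finger_gap: 0.0486
tcp [ 0.6626 -0.0691  0.0797] toolx [-0.991  0.131 -0.001] tool y->platex yaw -7.52 gap 0.0486 F [ 0.4  0.2 -2.4] t 10.98
units [-0.0002  0.0009  0.0292] m [-0.0002  0.0008  0.0234]
turn units -0.003
```

View pics/w7.png

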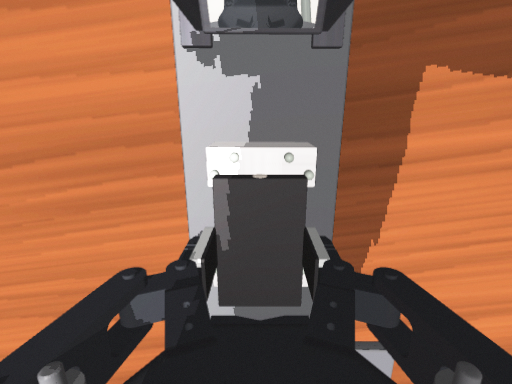

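View pics/s7.png

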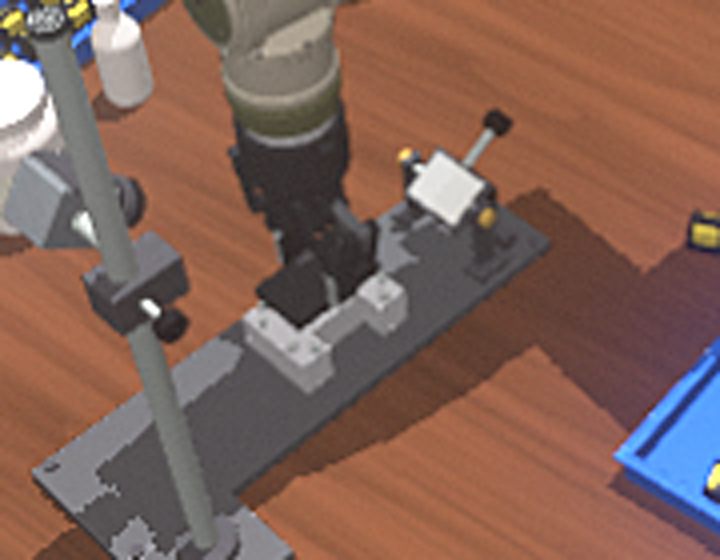

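```bash
python3 -m creep '{"hand":[40,40,40,40,40],"delta_pos":[[0,0.001,0.006],[0,0,0.006],[0,0,0.006],[0,0,0.005],[0,0,0]],"turn":[0,0,0,0,0]}' 40
python3 -m creep '{"hand":[40,40,40,40,40],"delta_pos":[[0,0,0.002],[0,0,0.002],[0,0,0],[0,0,0],[0,0,0]],"turn":[0,0,0,0,0]}' 40
python3 - <<'E'
from h import *
plan([.6629,-.0684,.0563],-7.5)
E
```

```text
clock: 11.5
tcp_pos: [0.6615, -0.068, 0.0592]
orientation: [-0.001, 0.066, 0.998, 0.0]
wrist_force: [-0.4, 0.0, -2.0]
finger_gap: 0.0483
clock: 11.92
tcp_pos: [0.6626, -0.0683, 0.0579]
orientation: [0.0, 0.066, 0.998, 0.0]
wrist_force: [1.2, 0.5, -2.3]
finger_gap: 0.0481
tcp [ 0.6626 -0.0683  0.0579] toolx [-0.991  0.131 -0.   ] tool y->platex yaw -7.52 gap 0.0481 F [ 1.2  0.5 -2.3] t 11.92
units [-0.0004 -0.      0.002 ] m [-0.0003 -0.      0.0016]
turn units -0.003
```

```bash
python3 -m creep '{"hand":[40,40,40,40,40],"delta_pos":[[0,0,0.001],[0,0,0.001],[0,0,0],[0,0,0],[0,0,0]],"turn":[0,0,0,0,0]}' 40
python3 - <<'E'
from h import *
plan([.6629,-.0684,.0563],-7.5)
c=cam('wrist');save(c,'w8')
E
```

```text
clock: 12.33
tcp_pos: [0.6627, -0.0683, 0.0573]
orientation: [0.001, 0.066, 0.998, -0.0]
wrist_force: [-2.7, -0.2, 5.5]
finger_gap: 0.0484
tcp [ 0.6627 -0.0683  0.0573] toolx [-0.991  0.131 -0.001] tool y->platex yaw -7.51 gap 0.0484 F [-2.7 -0.2  5.5] t 12.33
units [-0.0002 -0.0001  0.0012] m [-0.0002 -0.0001  0.001 ]
turn units -0.003
```

View pics/w8.png

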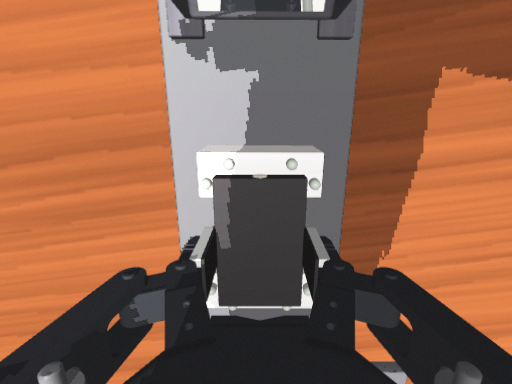

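```bash
python3 -m creep '{"hand":[48,49,50,51,52],"delta_pos":[[0,0,0],[0,0,0],[0,0,0],[0,0,0],[0,0,0]],"turn":[0,0,0,0,0]}' 20
python3 -m creep '{"hand":[54,57,60,62,62],"delta_pos":[[0,0,0],[0,0,0],[0,0,0],[0,0,0],[0,0,0]],"turn":[0,0,0,0,0]}' 20
python3 -m creep '{"hand":[62,62,62,62,62],"delta_pos":[[0,0,-0.004],[0,0,-0.012],[0,0,-0.02],[0,0,-0.03],[0,0,-0.03]],"turn":[0,0,0,0,0]}' 20
python3 - <<'E'
from h import *
plan([.6629,-.0684,.0563],-7.5)
c=cam('wrist');save(c,'w9')
P=cloud(c);m=(P[...,2]>.053)&(P[...,2]<.06)&(abs(P[...,0]-.664)<.06)&(abs(P[...,1]+.066)<.045)
print(m.sum(),rect(P[m]),np.nanpercentile(P[m],[1,50,99],axis=0))
E
```

```text
clock: 12.8
tcp_pos: [0.6626, -0.0683, 0.0559]
orientation: [0.0, 0.066, 0.998, 0.0]
wrist_force: [-1.0, 0.2, 0.4]
finger_gap: 0.0522
clock: 13.22
tcp_pos: [0.6625, -0.0683, 0.056]
orientation: [-0.0, 0.066, 0.998, 0.0]
wrist_force: [0.3, 0.8, -0.2]
finger_gap: 0.0623
clock: 13.63
tcp_pos: [0.662, -0.0682, 0.1339]
orientation: [-0.001, 0.066, 0.998, 0.0]
wrist_force: [-0.4, -0.4, -0.1]
finger_gap: 0.0622
tcp [ 0.662  -0.0682  0.1339] toolx [-0.991  0.131  0.001] tool y->platex yaw -7.51 gap 0.0622 F [-0.4 -0.4 -0.1] t 13.63
units [-0.0013 -0.0002  0.097 ] m [-0.001  -0.0001  0.0776]
turn units -0.003
5353 (array([662.5, -68.3]), array([59.3, 92.3]), 83.2) [[ 0.62299282 -0.0954531   0.0539544 ]
 [ 0.65984645 -0.06861774  0.05553134]
 [ 0.70237161 -0.04199137  0.05697737]]
```

View pics/w9.png

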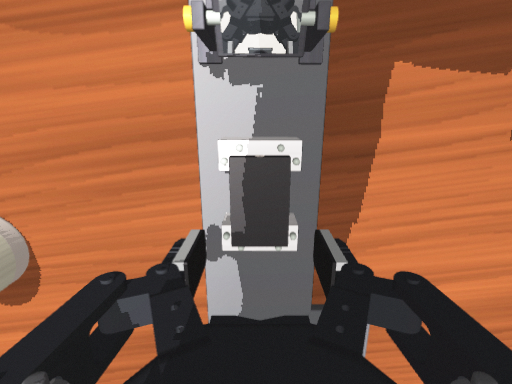

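```bash
cat >> h.py <<'E'
yaw=np.radians(-7.5);SX=np.array([np.cos(yaw),np.sin(yaw),0]);SY=np.array([-np.sin(yaw),np.cos(yaw),0]);O=np.array([.6623,-.0683,0])-.13*SX
def st(a,b,z): return O+a*SX+b*SY+np.array([0,0,z])
def tost(p): p=np.asarray(p)-O; return np.array([p@SX,p@SY,p[2]])
def knob(th):
    n=np.radians(60)-th;f=np.radians(150)-th
    return st(.065*np.cos(f)-.003*np.cos(n),0,.07+.065*np.sin(f)-.003*np.sin(n))
E
python3 -m creep '{"hand":[62,50,40,30,30],"delta_pos":[[0.02,0,-0.03],[0.04,0,-0.02],[0.05,0,0],[0.05,0,0],[0.05,0,0]],"turn":[0,0,0,0,0]}' 20
python3 - <<'E'
from h import *
print('knob0',knob(0)); 
rays=[]
for n in ('scene','top'):
    c=cam(n);save(c,n+'10')
    for r in env.pinpoint(n,'lens')[:2]:
        p=at_depth(c,r['location'])
        d=ray(c,r['location']);o=np.array(c['origin'])
        # intersection with stand plane y=0
        s=-((o-O)@SY)/(d@SY);x=o+s*d
        s2=(.26-(o-O)@SX)/(d@SX);x2=o+s2*d
        print(n,np.round(r['location'],1),round(r['score'],2),'depth',np.round(tost(p),3),'y=0',np.round(tost(x),3),'x=.26',np.round(tost(x2),3))
        if r is not None and r['score']>.5: rays.append((o,d/np.linalg.norm(d)))
    for r in env.pinpoint(n,'knob')[:1]: print('knob',np.round(r['location']),r['score'],tost(at_depth(c,r['location'])),tost(at_z(c,r['location'],.1)))
    print('pred lens px', [(z,np.round(proj(c,st(.26,0,z))[0])) for z in (.24,.26,.28,.3)])
A=sum(np.eye(3)-np.outer(d,d) for o,d in rays);b=sum((np.eye(3)-np.outer(d,d))@o for o,d in rays)
print('tri',tost(np.linalg.solve(A,b)))
k=knob(0);plan([k[0],k[1],.15],-7.5)
E
```

```text
clock: 14.1
tcp_pos: [0.4947, -0.0462, 0.1739]
orientation: [0.001, 0.065, 0.998, -0.0]
wrist_force: [0.1, -0.1, -0.1]
finger_gap: 0.0298
knob0 [ 0.47611493 -0.04378827  0.09990192]
scene [178.8 151.2] 0.7 depth [0.269 0.014 0.278] y=0 [0.263 0.    0.262] x=.26 [ 0.26  -0.005  0.256]
knob [159. 244.] 0.81 [-0.0517078   0.00631136  0.11081955] [-0.05935752 -0.00184573  0.1       ]
pred lens px [(0.24, array([184., 154.])), (0.26, array([179., 152.])), (0.28, array([173., 151.])), (0.3, array([168., 149.]))]
top [109.  305.3] 0.9 depth [0.258 0.003 0.277] y=0 [ 0.268 -0.     0.248] x=.26 [0.26  0.002 0.27 ]
knob [141. 209.] 0.49 [0.17554577 0.33480493 0.00753767] [0.15329911 0.32109125 0.1       ]
pred lens px [(0.24, array([112., 305.])), (0.26, array([110., 306.])), (0.28, array([108., 306.])), (0.3, array([106., 307.]))]
tri [0.26279697 0.00128549 0.26315601]
tcp [ 0.4977 -0.0468  0.1741] toolx [-0.991  0.131 -0.004] tool y->platex yaw -7.52 gap 0.0301 F [ 0.6 -0.1 -0.5] t 14.4
units [0.0274 0.0002 0.0301] m [0.0219 0.0002 0.0241]
turn units -0.004
```

```bash
python3 - <<'E'
from h import *
c=cam('scene')
a=(150,120);z=cv2.resize(c['pixels'][150:210,120:190,::-1],None,fx=8,fy=8,interpolation=cv2.INTER_CUBIC)
for h in (.24,.26,.28):
    p=proj(c,st(.26,0,h))[0];cv2.circle(z,(int((p[1]-120+.5)*8),int((p[0]-150+.5)*8)),3,(0,0,255),-1)
c=cam('top');z2=cv2.resize(c['pixels'][85:130,280:330,::-1],None,fx=9,fy=9,interpolation=cv2.INTER_CUBIC)
p=proj(c,st(.26,0,.26))[0];cv2.circle(z2,(int((p[1]-280+.5)*9),int((p[0]-85+.5)*9)),3,(0,0,255),-1)
cv2.imwrite('pics/l1.png',z);cv2.imwrite('pics/l2.png',z2)
E
```

```text
(no output)
```

View pics/l1.png

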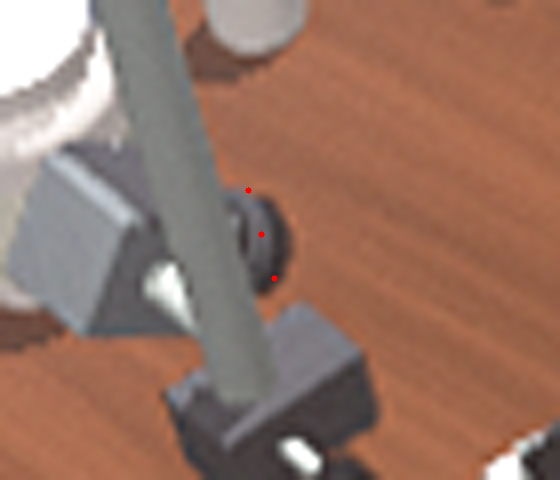

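View pics/l2.png

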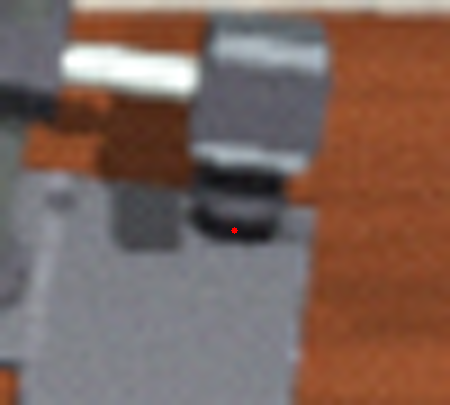

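```bash
python3 -m creep '{"hand":[40,40,40,40,40],"delta_pos":[[0.015,0,0],[0.012,0,0.01],[0,0,0.01],[0,0,0.01],[0,0,0]],"turn":[0,0,0,0,0]}' 20
python3 -m creep '{"hand":[40,40,40,40,40],"delta_pos":[[0,0,0],[0,0,0],[0,0,0],[0,0,0],[0,0,0]],"turn":[0,0,0,0,0]}' 20
python3 - <<'E'
from h import *
k=knob(0);plan([k[0],k[1],.093],-7.5)
c=cam('wrist');save(c,'w11')
print(env.pinpoint('wrist','knob')[:2]); print('pred knob px',proj(c,k))
P=cloud(c)
m=(P[...,2]>.09)&(P[...,2]<.112)&(abs(P[...,0]-k[0])<.03)&(abs(P[...,1]-k[1])<.014)
print(m.sum(),rect(P[m]) if m.sum() else 0,np.nanpercentile(P[m],[1,50,99],axis=0) if m.sum() else 0)
E
```

```text
clock: 14.92
tcp_pos: [0.4746, -0.0435, 0.1471]
orientation: [-0.001, 0.066, 0.998, 0.0]
wrist_force: [-0.3, -0.2, -0.7]
finger_gap: 0.04
clock: 15.33
tcp_pos: [0.4748, -0.0436, 0.1491]
orientation: [0.0, 0.066, 0.998, -0.0]
wrist_force: [-0.8, -0.1, -0.8]
finger_gap: 0.0401
tcp [ 0.4748 -0.0436  0.1491] toolx [-0.991  0.131 -0.001] tool y->platex yaw -7.51 gap 0.0401 F [-0.8 -0.1 -0.8] t 15.33
units [-0.0016 -0.0001  0.0702] m [-0.0013 -0.0001  0.0561]
turn units -0.003
[{'location': [216.8, 259.3], 'score': 0.89}]
pred knob px [[215.86183946 260.17539511]]
653 (array([484.6, -44.3]), array([15.8, 35.6]), 82.7) [[ 0.46694709 -0.05114999  0.09067613]
 [ 0.4748472  -0.04394043  0.10701928]
 [ 0.49992944 -0.03503104  0.11014149]]
```

View pics/w11.png

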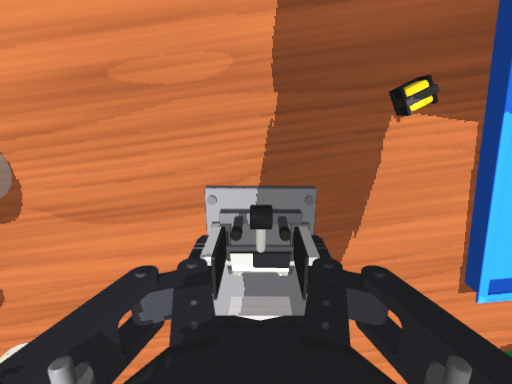

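```bash
python3 -m creep '{"hand":[34,30,30,30,30],"delta_pos":[[-0.0015,0,0.015],[0,0,0.02],[0,0,0.02],[0,0,0.014],[0,0,0]],"turn":[0,0,0,0,0]}' 20
python3 -m creep '{"hand":[30,28,24,20,20],"delta_pos":[[0,0,0],[0,0,0],[0,0,0],[0,0,0],[0,0,0]],"turn":[0,0,0,0,0]}' 20
python3 - <<'E'
from h import *
k=knob(0);plan([k[0],k[1],.093],-7.5)
c=cam('wrist');save(c,'w12')
E
```

```text
clock: 15.85
tcp_pos: [0.474, -0.0432, 0.0916]
orientation: [-0.002, 0.066, 0.998, 0.0]
wrist_force: [-0.4, -0.1, 0.1]
finger_gap: 0.0299
clock: 16.27
tcp_pos: [0.4762, -0.0438, 0.0943]
orientation: [0.001, 0.066, 0.998, -0.0]
wrist_force: [1.0, -0.2, -0.6]
finger_gap: 0.02
tcp [ 0.4762 -0.0438  0.0943] toolx [-0.991  0.131 -0.001] tool y->platex yaw -7.51 gap 0.02 F [ 1.  -0.2 -0.6] t 16.27
units [ 0.0001 -0.      0.0017] m [ 0.0001 -0.      0.0013]
turn units -0.003
```

View pics/w12.png

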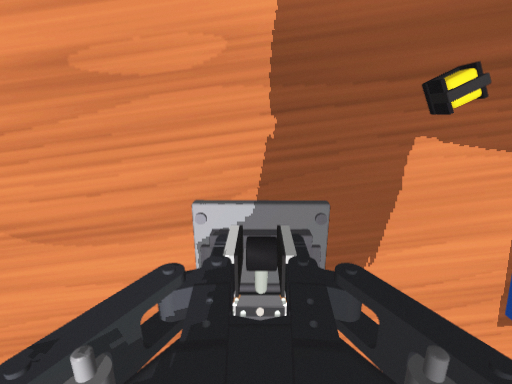

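```bash
python3 -m creep '{"hand":[15,10,10,10,10],"delta_pos":[[0,0,0],[0,0,0],[0,0,0],[0,0,0],[0,0,0]],"turn":[0,0,0,0,0]}' 20
python3 - <<'E'
from h import *
plan()
th=np.linspace(0,.841,15)
k=np.array([tost(knob(t)) for t in th]);d=np.diff(k,axis=0)
print(np.round(np.c_[-d[:,0],-d[:,2]]/.8,4).tolist(), knob(.841))
E
```

```text
clock: 16.73
tcp_pos: [0.476, -0.043, 0.0941]
orientation: [0.001, 0.065, 0.998, 0.001]
wrist_force: [0.4, 4.7, 6.0]
finger_gap: 0.0158
tcp [ 0.476  -0.043   0.0941] toolx [-0.991  0.13  -0.001] tool y->platex yaw -7.48 gap 0.0158 F [0.4 4.7 6. ] t 16.73
[[-0.0024, -0.0043], [-0.0026, -0.0041], [-0.0029, -0.004], [-0.0031, -0.0038], [-0.0033, -0.0036], [-0.0035, -0.0034], [-0.0037, -0.0032], [-0.0039, -0.0029], [-0.0041, -0.0027], [-0.0042, -0.0024], [-0.0044, -0.0022], [-0.0045, -0.0019], [-0.0046, -0.0016], [-0.0047, -0.0014]] [ 0.51730663 -0.04921126  0.13300885]
```

```bash
python3 -m creep '{"hand":[10,10,10,10,10],"delta_pos":[[-0.0024,0.001,-0.0043],[-0.0026,0,-0.0041],[-0.0029,0,-0.004],[-0.0031,0,-0.0038],[-0.0033,0,-0.0036]],"turn":[0,0,0,0,0]}' 20
python3 -m creep '{"hand":[10,10,10,10,10],"delta_pos":[[-0.0035,0,-0.0034],[-0.0037,0,-0.0032],[-0.0039,0,-0.0029],[-0.0041,0,-0.0027],[-0.0042,0,-0.0024]],"turn":[0,0,0,0,0]}' 20
python3 - <<'E'
from h import *
plan()
c=cam('wrist');save(c,'w13')
c=cam('scene');z=cv2.resize(c['pixels'][130:270,120:300,::-1],None,fx=4,fy=4,interpolation=cv2.INTER_CUBIC);cv2.imwrite(f'pics/s13.png',z)
E
```

```text
clock: 17.15
tcp_pos: [0.4866, -0.0443, 0.1094]
orientation: [-0.001, 0.066, 0.998, 0.0]
wrist_force: [-0.7, 2.0, -3.1]
finger_gap: 0.0154
clock: 17.57
tcp_pos: [0.5026, -0.0464, 0.1214]
orientation: [-0.0, 0.066, 0.998, -0.0]
wrist_force: [-1.9, 0.3, -1.5]
finger_gap: 0.0159
tcp [ 0.5026 -0.0464  0.1214] toolx [-0.991  0.131  0.   ] tool y->platex yaw -7.52 gap 0.0159 F [-1.9  0.3 -1.5] t 17.57
```

View pics/w13.png

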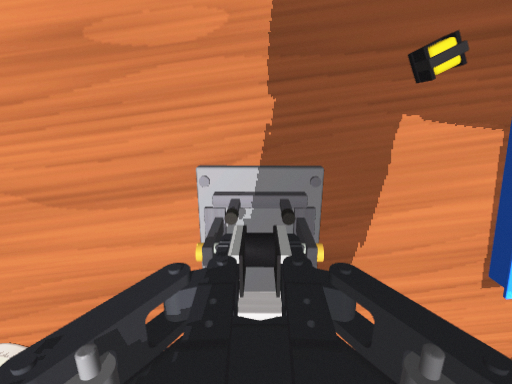

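View pics/s13.png

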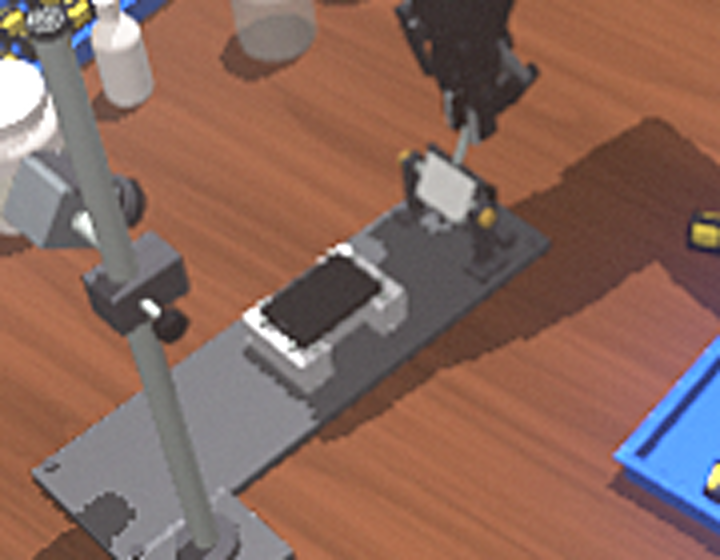

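```bash
python3 -m creep '{"hand":[10,10,10,10,10],"delta_pos":[[-0.0044,0,-0.0022],[-0.0045,0,-0.0019],[-0.0046,0,-0.0016],[-0.0047,0,-0.0014],[0,0,0]],"turn":[0,0,0,0,0]}' 20
python3 -m creep '{"hand":[10,10,10,10,10],"delta_pos":[[0,0,0],[0,0,0],[0,0,0],[0,0,0],[0,0,0]],"turn":[0,0,0,0,0]}' 20
cat > m.py <<'E'
from h import *
k=knob(.841);plan(k-[0,0,.0056])
s=env.get_state();t=tost(s['tcp_pos'])
ths=np.linspace(.4,1.2,801);kk=np.array([tost(knob(a)) for a in ths])
for off in (.0056,.0045,.007):
    print('theta from tcp',off,ths[np.argmin(np.hypot(kk[:,0]-t[0],kk[:,2]-t[2]-off))],'resid',np.min(np.hypot(kk[:,0]-t[0],kk[:,2]-t[2]-off)))
N=[]
for i in range(4):
  for n in ('scene',):
    c=cam(n);P=cloud(c).reshape(-1,3);Q=(P-O)@np.c_[SX,SY,[0,0,1]];C=c['pixels'].reshape(-1,3).astype(int)
    m=(abs(Q[:,0])<.02)&(abs(Q[:,1])<.021)&(abs(Q[:,2]-.07)<.017)&(C.min(1)>110)
    q=Q[m];ctr=np.median(q,0)
    for _ in range(3):
        u,sv,v=np.linalg.svd(q-q.mean(0),full_matrices=False);nn=v[2]*np.sign(v[2][0]);r=abs((q-q.mean(0))@nn);q=q[r<max(2.5*np.median(r),.001)]
    print(n,m.sum(),len(q),q.mean(0).round(4),'normal',nn.round(3),'elev',np.degrees(np.arctan2(nn[2],nn[0])).round(2),'theta',round(np.radians(60)-np.arctan2(nn[2],nn[0]),3))
save(c,'send');
for n in('scene',):
    print(env.pinpoint(n,'lens')[:1])
P=cloud(c);m=(P[...,2]>.053)&(P[...,2]<.06)&(abs(P[...,0]-.664)<.06)&(abs(P[...,1]+.066)<.045);print('plate',rect(P[m]),np.nanmedian(P[m],0))
E
python3 m.py
```

```text
clock: 18.08
tcp_pos: [0.5182, -0.0486, 0.1273]
orientation: [0.001, 0.066, 0.998, -0.0]
wrist_force: [-1.9, 1.5, 2.2]
finger_gap: 0.0156
clock: 18.5
tcp_pos: [0.5175, -0.0485, 0.1271]
orientation: [0.001, 0.066, 0.998, -0.0]
wrist_force: [-0.3, 0.0, 0.7]
finger_gap: 0.0155
tcp [ 0.5175 -0.0485  0.1271] toolx [-0.991  0.131 -0.001] tool y->platex yaw -7.52 gap 0.0155 F [-0.3  0.   0.7] t 18.5
units [ 0.0002 -0.001  -0.0004] m [ 0.0001 -0.0008 -0.0003]
theta from tcp 0.0056 0.8420000000000001 resid 0.0003133171167629397
theta from tcp 0.0045 0.8380000000000001 resid 0.0013783001622519838
theta from tcp 0.007 0.847 resid 0.001043725559403768
scene 20 18 [0.0043 0.0126 0.0617] normal [ 0.925 -0.172  0.34 ] elev 20.19 theta 0.695
scene 19 12 [0.004  0.0128 0.062 ] normal [ 0.92  -0.118  0.374] elev 22.13 theta 0.661
scene 18 14 [0.0035 0.0119 0.0615] normal [0.969 0.09  0.229] elev 13.28 theta 0.815
scene 19 11 [0.0051 0.0117 0.0603] normal [ 0.937 -0.007  0.351] elev 20.52 theta 0.689
[{'location': [180.5, 150.4], 'score': 0.88}]
plate (array([665.9, -68.7]), array([52.6, 93.9]), 84.0) [ 0.6659505  -0.06899013  0.05505259]
```

```bash
python3 - <<'E'
from h import *
qs=[]
for i in range(5):
    c=cam('scene');P=cloud(c);Q=(P-O)@np.c_[SX,SY,[0,0,1]]
    m=(abs(Q[...,0])<.022)&(abs(Q[...,1])<.026)&(abs(Q[...,2]-.07)<.024);qs.append(Q[m])
q=np.vstack(qs);print(len(q))
# RANSAC-ish line in x-z: x=-tan(e)*(z-70)+b
best=None
for e in np.radians(np.arange(-10,50,.5)):
    d=q[:,0]*np.cos(e)+(q[:,2]-.07)*np.sin(e)
    for b in np.arange(-.006,.006,.0005):
        s=np.exp(-((d-b)/.0015)**2).sum()
        if best is None or s>best[0]:best=(s,np.degrees(e),b)
print(best,'theta',np.radians(60-best[1]))
for e in range(-4,34,4):
    d=q[:,0]*np.cos(np.radians(e))+(q[:,2]-.07)*np.sin(np.radians(e));print(e,round(max(np.exp(-((d-b)/.0015)**2).sum() for b in np.arange(-.006,.006,.0005)),1))
z=cv2.resize(c['pixels'][130:220,180:280,::-1],None,fx=7,fy=7,interpolation=cv2.INTER_CUBIC)
th=.841
u=np.array([np.cos(np.radians(150)-th),np.sin(np.radians(150)-th)])
for sy in(-1,1):
  for sv in(-1,1):
    p=proj(c,st(sv*.02*u[0],sy*.026,.07+sv*.02*u[1]))[0];cv2.circle(z,(int((p[1]-180+.5)*7),int((p[0]-130+.5)*7)),3,(0,0,255),-1)
cv2.imwrite('pics/g.png',z)
E
```

```text
828
(np.float64(405.3340848805964), np.float64(14.999999999999998), np.float64(0.0015000000000000065)) theta 0.7853981633974483
-4 144.8
0 178.3
4 233.0
8 323.0
12 390.1
16 403.2
20 368.0
24 305.7
28 237.5
32 196.6
```

View pics/g.png

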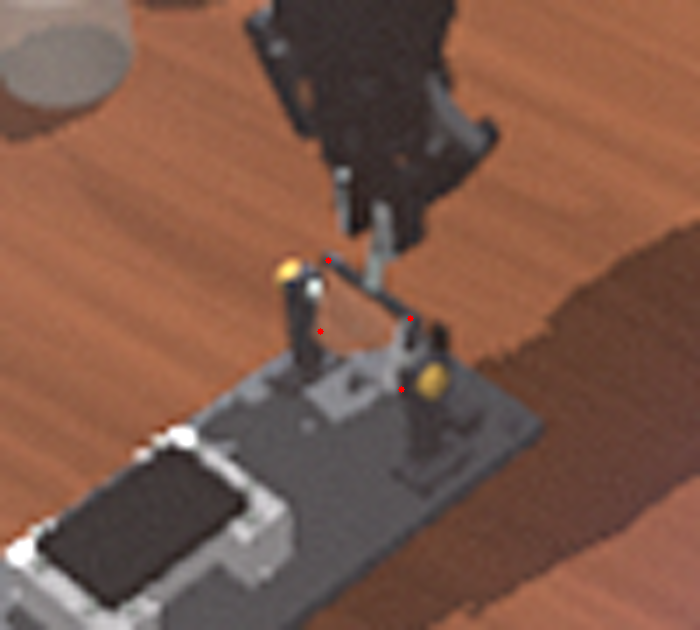

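View pics/send.png

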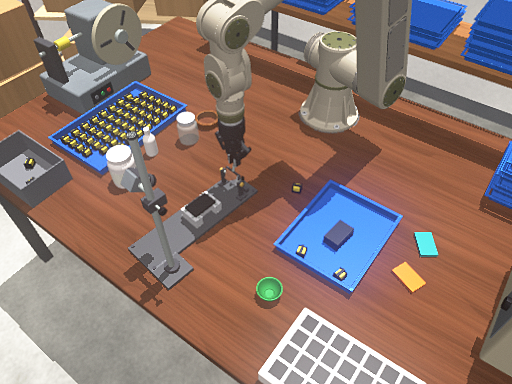

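```bash
python3 - <<'E'
from h import *
plan()
c=cam('wrist');save(c,'wend');print(env.pinpoint('wrist','knob')[:2])
for t in (.75,.8,.841,.88):print(t,proj(c,knob(t)).round(1))
P=cloud(c);Q=(P-O)@np.c_[SX,SY,[0,0,1]]
m=(abs(Q[...,1])<.007)&(Q[...,0]>-.04)&(Q[...,0]<.005)&(Q[...,2]>.12)&(Q[...,2]<.15)
q=Q[m];print(m.sum(),np.percentile(q,[2,50,98],axis=0).round(4),'pred',tost(knob(.841)))
t=q[q[:,2]>np.percentile(q[:,2],80)];print(t.mean(0))
z=cv2.resize(c['pixels'][180:340,170:350,::-1],None,fx=4,fy=4,interpolation=cv2.INTER_CUBIC);cv2.imwrite('pics/wz.png',z)
E
```

```text
tcp [ 0.5173 -0.0484  0.1271] toolx [-0.991  0.131 -0.001] tool y->platex yaw -7.52 gap 0.0156 F [ 0.2 -0.3  1.3] t 19.0
[{'location': [247.5, 258.4], 'score': 0.92}, {'location': [311.9, 258.7], 'score': 0.54}]
0.75 [[241.4 259.1]]
0.8 [[247.5 259.1]]
0.841 [[252.5 259.1]]
0.88 [[257.1 259.1]]
964 [[-0.0285 -0.0066  0.131 ]
 [-0.0234 -0.      0.14  ]
 [-0.0134  0.0067  0.1423]] pred [-1.62445163e-02 -6.41702004e-18  1.33008854e-01]
[-0.01977718  0.00031727  0.14176079]
```

View pics/wz.png

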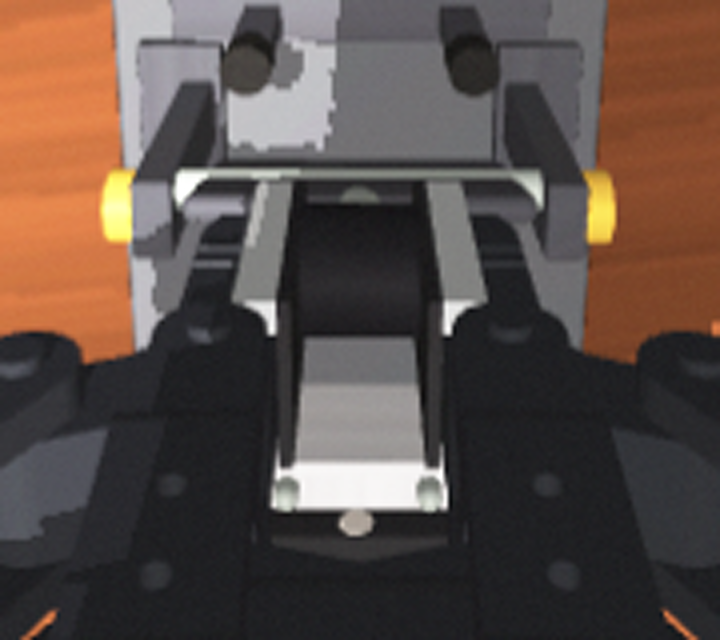

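```bash
python3 - <<'E'
from h import *
c=cam('wrist')
P=cloud(c);Q=(P-O)@np.c_[SX,SY,[0,0,1]];C=c['pixels'].astype(int)
y=(C[...,0]>150)&(C[...,1]>110)&(C[...,2]<80)&(abs(Q[...,0])<.03)&(abs(Q[...,1])<.07)&(Q[...,2]>.05)
for s in(-1,1):
    m=y&(Q[...,1]*s>0);q=Q[m];print('cap',m.sum(),np.percentile(q,[3,50,97],axis=0).round(4).tolist())
for f in('w12','w13','wend'):
    im=cv2.imread(f'pics/{f}.png',0).astype(int);print(f,im[222:282,256:266].mean(1).round().astype(int).tolist())
# knob cylinder fit: points on black knob, circle radius 9mm
from scipy.optimize import least_squares
m=(abs(Q[...,1])<.006)&(Q[...,0]>-.035)&(Q[...,0]<-.005)&(Q[...,2]>.133)&(Q[...,2]<.15)&(C.max(2)<70)
q=Q[m];r=least_squares(lambda p:np.hypot(q[:,0]-p[0],q[:,2]-p[1])-.009,[-.018,.133],loss='soft_l1',f_scale=.001)
print(len(q),'knob centre',r.x.round(4),'cost',r.cost, 'theta',np.radians(152.64)-np.arctan2(r.x[1]-.07,r.x[0]),'R',np.hypot(r.x[0],r.x[1]-.07))
# frame top edge (thin bright line) 
E
```

```text
cap 11 [[-0.0074, -0.0474, 0.0699], [-0.0069, -0.046, 0.0723], [0.0058, -0.0432, 0.0758]]
cap 73 [[-0.007, 0.0432, 0.0707], [-0.0045, 0.0459, 0.0758], [0.0053, 0.0481, 0.078]]
w12 [112, 112, 112, 112, 110, 112, 104, 76, 52, 54, 54, 54, 52, 60, 49, 20, 23, 25, 26, 26, 28, 28, 29, 30, 31, 32, 33, 35, 36, 38, 40, 40, 42, 42, 42, 42, 42, 41, 39, 39, 36, 36, 35, 34, 33, 33, 32, 30, 74, 156, 196, 196, 196, 196, 195, 195, 196, 195, 195, 195]
w13 [113, 112, 112, 112, 112, 112, 112, 112, 112, 112, 82, 31, 21, 23, 24, 24, 27, 27, 27, 29, 30, 31, 32, 33, 34, 36, 38, 39, 41, 40, 40, 41, 40, 40, 38, 38, 36, 34, 34, 33, 33, 32, 31, 30, 46, 87, 111, 110, 110, 110, 111, 110, 110, 111, 110, 110, 110, 110, 110, 110]
wend [101, 138, 100, 43, 49, 71, 90, 100, 73, 26, 22, 23, 24, 25, 26, 26, 28, 29, 29, 30, 31, 33, 34, 36, 37, 39, 40, 42, 44, 44, 44, 43, 40, 39, 37, 36, 34, 34, 32, 31, 30, 29, 77, 110, 110, 110, 110, 110, 110, 110, 110, 110, 111, 116, 139, 154, 153, 154, 154, 155]
744 knob centre [-0.0195  0.1325] cost 0.00010142269720680036 theta 0.7914987999539733 R 0.06549043167101025
```

```bash
python3 -m creep '{"hand":[10,10,10,10,10],"delta_pos":[[-0.002,0,-0.0006],[-0.002,0,-0.0006],[0,0,0],[0,0,0],[0,0,0]],"turn":[0,0,0,0,0]}' 20
cat > k.py <<'E'
from h import *
from scipy.optimize import least_squares
plan()
for i in range(2):
    c=cam('wrist');P=cloud(c);Q=(P-O)@np.c_[SX,SY,[0,0,1]];C=c['pixels'].astype(int)
    m=(abs(Q[...,1])<.006)&(Q[...,0]>-.035)&(Q[...,0]<-.003)&(Q[...,2]>.133)&(Q[...,2]<.15)&(C.max(2)<70)
    q=Q[m];r=least_squares(lambda p:np.hypot(q[:,0]-p[0],q[:,2]-p[1])-.009,[-.018,.133],loss='soft_l1',f_scale=.001)
    print(len(q),'knob',r.x.round(4),'theta',np.radians(152.64)-np.arctan2(r.x[1]-.07,r.x[0]),'R',np.hypot(r.x[0],r.x[1]-.07),env.pinpoint('wrist','knob')[:1],proj(c,knob(.841)))
c=cam('scene');P=cloud(c);m=(P[...,2]>.053)&(P[...,2]<.06)&(abs(P[...,0]-.664)<.06)&(abs(P[...,1]+.066)<.045);print('plate',rect(P[m]),np.nanmedian(P[m],0))
E
python3 k.py
```

```text
clock: 19.57
tcp_pos: [0.5192, -0.0486, 0.1275]
orientation: [-0.001, 0.066, 0.998, 0.0]
wrist_force: [-4.0, -1.1, 4.9]
finger_gap: 0.0156
tcp [ 0.5192 -0.0486  0.1275] toolx [-0.991  0.131  0.002] tool y->platex yaw -7.52 gap 0.0156 F [-4.  -1.1  4.9] t 19.57
760 knob [-0.0176  0.1331] theta 0.8212696782016033 R 0.06551382812182056 [{'location': [245.4, 259.2], 'score': 0.59}] [[248.83162622 259.02863912]]
767 knob [-0.0173  0.1332] theta 0.8266177739390892 R 0.06552741108924504 [{'location': [247.4, 255.6], 'score': 0.64}] [[248.20896807 259.02276399]]
plate (array([663.8, -67.5]), array([54.4, 86.3]), 87.0) [ 0.66482949 -0.06576345  0.05493524]
```

```bash
python3 -m creep '{"hand":[10,10,10,10,10],"delta_pos":[[0,0,0],[0,0,0],[0,0,0],[0,0,0],[0,0,0]],"turn":[0,0,0,0,0]}' 20
python3 k.py
```

```text
clock: 20.23
tcp_pos: [0.5201, -0.0487, 0.1277]
orientation: [-0.0, 0.066, 0.998, -0.0]
wrist_force: [-2.5, -1.4, 2.4]
finger_gap: 0.0156
tcp [ 0.5201 -0.0487  0.1277] toolx [-0.991  0.131  0.   ] tool y->platex yaw -7.52 gap 0.0156 F [-2.5 -1.4  2.4] t 20.23
764 knob [-0.0168  0.1333] theta 0.8344033504201425 R 0.0654743231778529 [{'location': [249.1, 258.2], 'score': 0.91}] [[247.1498862  259.01073103]]
769 knob [-0.0168  0.1334] theta 0.8347698583118182 R 0.06554511203694097 [{'location': [247.3, 257.7], 'score': 0.86}] [[247.14077705 259.00763624]]
plate (array([665. , -66.2]), array([57.5, 82.9]), 76.9) [ 0.66814634 -0.06779511  0.05519304]
```

```bash
python3 -m creep '{"hand":[10,10,10,10,10],"delta_pos":[[0,0,0],[0,0,0],[0,0,0],[0,0,0],[0,0,0]],"turn":[0,0,0,0,0]}' 20
python3 -m creep '{"hand":[10,10,10,10,10],"delta_pos":[[0,0,0],[0,0,0],[0,0,0],[0,0,0],[0,0,0]],"turn":[0,0,0,0,0]}' 20
python3 k.py
python3 - <<'E'
from h import *
c=cam('scene');save(c,'fin');r=env.pinpoint('scene','lens')[0];d=ray(c,r['location']);o=np.array(c['origin']);s=-((o-O)@SY)/(d@SY);print(r,tost(o+s*d))
z=cv2.resize(c['pixels'][130:270,120:300,::-1],None,fx=4,fy=4,interpolation=cv2.INTER_CUBIC);cv2.imwrite('pics/finz.png',z)
E
```

```text
clock: 20.9
tcp_pos: [0.5201, -0.0487, 0.1277]
orientation: [-0.0, 0.066, 0.998, 0.0]
wrist_force: [-2.2, -2.2, 0.7]
finger_gap: 0.0157
clock: 21.32
tcp_pos: [0.5201, -0.0487, 0.1278]
orientation: [-0.0, 0.066, 0.998, 0.0]
wrist_force: [-2.9, -2.6, -0.1]
finger_gap: 0.0157
tcp [ 0.5201 -0.0487  0.1278] toolx [-0.991  0.131  0.   ] tool y->platex yaw -7.52 gap 0.0157 F [-2.9 -2.6 -0.1] t 21.32
772 knob [-0.0168  0.1334] theta 0.8346392148309221 R 0.06555161094145387 [{'location': [248.0, 258.7], 'score': 0.93}] [[247.0868393  258.97921149]]
769 knob [-0.0168  0.1333] theta 0.8342313200916791 R 0.0654900279991211 [{'location': [248.2, 257.8], 'score': 0.82}] [[247.08298217 258.97679465]]
plate (array([666.1, -68.4]), array([57.8, 87.5]), 87.1) [ 0.66832939 -0.06694756  0.05506498]
{'location': [181.7, 151.8], 'score': 0.8} [2.63190024e-01 8.88411124e-17 2.52032350e-01]
```

View pics/finz.png

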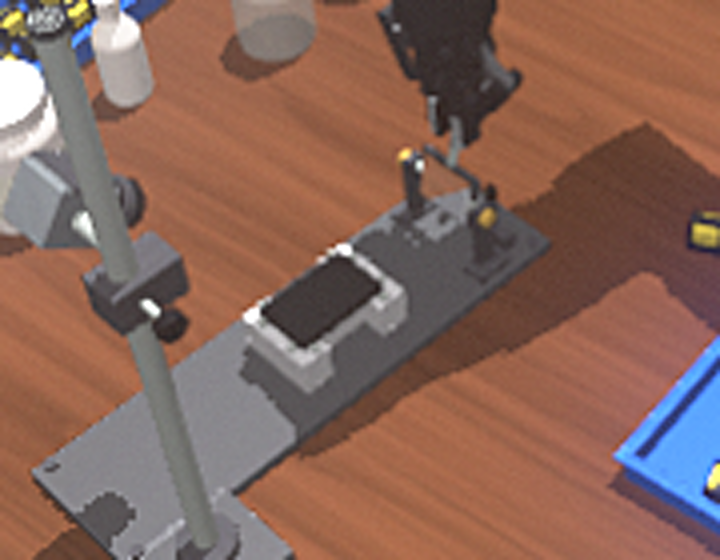

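```bash
python3 -c "
from workcell import env
print(env.hand_in())"
```

```text
the job is handed in; nothing more can be done
None
```

The job is handed in at about 21.5 s of the 51 s allowed. The plate is in the nest and the gripper is holding the mirror at the viewing angle. The hand-in gave no verdict.

- **Plate:** I lifted only the top ferrite plate off the stack; the rest stayed where it was in the pictures. I set it in the nest with a contact force of about 8 N, mark towards the mirror, and let it go. The last checks show it flat between the pins, with its top at about 55 mm.
- **Mirror:** I gripped the knob at 20 N and tilted the mirror. The knob slipped about 3 mm in the pads on the way up. The arm's own position then read 0.842 rad, but three camera measurements read about 0.79–0.80 rad, so I trusted the cameras and moved forward about 3 mm.
- **Last checks:** The camera fit put the tilt steady at 0.834 rad over about 1.1 s. I was aiming for 0.841–0.845 rad, and the tolerance is about 0.04.
- **Weakest measurement:** The lens height varied between readings, from 0.252 to 0.27 m. I used about 0.26 m, which could shift the right tilt by about 0.01–0.02 rad.

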